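# Probe the valve cover on the outrigger stand

## Robot

A 6-joint arm with a two-finger parallel gripper is mounted at the origin on the work surface. World frame = base frame: x ahead of the robot, y to its left, z up, the work surface at z = 0. Lengths are in m, angles in rad, forces in N, time in s.
With the tool pointing down it reaches from about 0.35 to 0.975 m from the base axis. Payload 4.9 kg.
Tool frame: the origin (TCP) lies midway between the tips of the shut fingers; the grasp point (between the pads) lies 19 mm behind it; z points along the fingers, y is the line along which they close (so a half turn about z gives the same grasp; the last joint's range is limited). The gripper opens to 85 mm and grips with 20 to 120 N. Pads are 22 mm wide; open, the fingers measure 114 mm over their backs; the gripper's body (76 mm by 85 mm) begins 54 mm behind the grasp point. The pads swing forward as they close: fully open they stand 13 mm farther back than shut.
Start: joints at [-1.354, 0.053, 1.613, -0, 1.476, -0.119], TCP at [0.206, -0.59, 0.231] pointing down, gripper open.
Joint ranges: [-3.01, 3.01], [-1.01, 2.22], [0.06, 2.58], [-1.02, 4.17], [0.09, 2.62], [-3.14, 3.14]. Speed limits (rad/s): [2.57, 2.57, 3.14, 3.14, 3.14, 3.14].

## Interface

Orientations are given as a unit quaternion [w, x, y, z].
In Python, from plant import state, grab_frame, job_done, cut_out, place_of gives the robot as it stands.
- The arm moves only by the tool jog_arm, never from a script. Its argument "motion" is text: rows parted by semicolons, each of 7 numbers parted by spaces: the opening in per cent of the stroke, from 0 (shut) to 100 (fully open), then the shift along the tool's x, y, z as a fraction of full scale, then the turn, a rotation vector about the tool's x, y, z as a fraction of full scale. A call has exactly 5 rows; each row is the pose to reach, as a shift and turn from the pose commanded when the call began, along the tool's axes at that moment; what a row does not reach only later rows make up. Full scale, the value 1, is 50 cm for a shift and 1.5 rad for a turn. A row lasts 1/8 s, in which the tool goes at most 62.5 mm and 10.7 degrees, less where a joint would pass 70% of its speed; a pose out of reach is approached as far as the arm can. A call with a number of a shift or a turn outside -1 to 1 is refused whole. A call with a gripper value outside its range is refused whole. The fingers move at their own pace and stop on an object; the grip force is fixed at half the most. Time passes only in rows, so rows that repeat a pose let the fingers close, or fill a call up. It gives the time, the measured TCP pose, the force, the opening and the grip force at its end, in the units of the state.
- state(): the state, without advancing time (a new reading comes with each control period).
- grab_frame(name): name is "scene" or "top"; returns a dict with "color" (400x640x3 uint8, red, green, blue), "range_z" (400x640 float32, m along the optical axis (not along the pixel's ray), 0 where there is no reading), "intrinsics" (3x3 intrinsics, pixels), "world_from_camera" (4x4, takes a point from camera to world coordinates). Camera axes: x right, y up, looking along -z (the intrinsics and any distortion apply to the point x, -y, -z); pixel columns grow to the right and rows downward; lengths in m; the calibration is good to about 2 mm. A picture is of the moment at which its call begins.
- job_done(): hands the job in; it is judged then, once.
Trained networks look in the newest picture that a camera, given by its name, has taken for a name from the list of things; names that differ only in an ending like _2 or _b are one class to them, and where a whole thing is asked for, a point or a joint stands for the part that bears it (a point fixed in the world has none). Each returns a list of dicts, best first, with "p" (0 to 1); they miss things now and then, are a little off and sometimes report something else, mostly with a low value. They report only what shows in the picture. A call takes as long as a camera call. They do not tell look-alikes from the thing itself.
- cut_out(camera, thing): "pixels" (400x640 bool, what is visible of it).
- place_of(camera, thing): "at" ([x, y, z] in m, in world coordinates, good to about 4 mm: a listed point, or the origin of a listed thing).
The state is a dict: "time": time; "joint_pos": joint angles; "joint_vel": joint speeds; "joint_efforts": joint torques, N m; "tool_pos": TCP position; "tool_rot": TCP orientation; "contact_force": force on the tool from outside, world axes, zero at the start; "ft_torque": the same for the moment, N m; "gripper_width": opening from 0.0 (shut) to 1.0 (fully open); "grasp_force": force on a finger pad.
Only numpy, scipy, OpenCV 4.12 (cv2) and the standard library are available. Lean on these libraries where they do the work, as an engineer would, in place of code of your own. Each camera call takes 0.05 s, during which the arm holds its last target. There are 200 camera calls.

## Task

First swing the inspection stand's outrigger leg all the way out until it clicks home in its end detent. Then take the spring-nosed probe out of its holder and press its nose gently on the ring mark of the steel disc, square to the disc's sloping face, with the nose pushed in about half of its travel and never bottomed out hard. Finish while still holding the probe there with the gripper; leave the wrench, the can and the loose flange ring alone.

Things in the scene. Friction and masses are not known exactly. Their poses are not given: they have to be found in the camera images.
- stand: Blue cast inspection stand, fixed: base plate 180 (x) x 175 (y) x 20 mm high, origin on the table, +z up; plate spans x -90..90, y -75..100 mm. A lug on its -y side holds the leg's pivot at (30, -90) mm. On it a steel post 80 mm in diameter carries the sloping disc, whose highest point is about 125 mm above the table.
- leg (a joint): Angle of the outrigger leg about its upright pivot: 0 = folded along the stand's -y side (pointing to the stand's -x), 1.571 = fully out (pointing to its -y, end stop). Counterclockwise from above. Stays where left (friction 0.04 N m); a spring ball resists from about 1.29 rad (about 2 N at the knob, pushing the leg back if let go); past 1.48 it snaps home. Seated: above 1.5.
- leg_hinge (a point): A point on the leg's upright pivot axis, 35 mm above the table.
- leg_knob (a point): Centre of the top of the leg's knob: an upright black round post, 16 mm in diameter, on the leg's outer end 100 mm from the pivot axis; its top is 95 mm above the table and it is free to grasp from 37 to 95 mm above the table.
- disc: Steel valve cover disc, fixed, 120 mm in diameter, 14 mm thick, on a nest that slopes it 25 degrees; origin at the centre of its underside, +z is the outward normal of its face. On the face: a central boss 28 mm in diameter and 10 mm high, and four bolt heads 12 mm wide and 4 mm high, 48 mm from the centre on the disc's +-x and +-y.
- disc_mark (a point): Centre of the ring mark, a dark engraved circle line 16 mm in diameter on the disc's upper face, at (24, 27, 14) mm in the disc's frame; its axes are the disc's, +z the outward normal.
- holder: Aluminium block 70 x 70 mm, 72 mm high, fixed, with one upright hole (23 mm in diameter, 64 mm deep) in which the probe stands; origin at the centre of its underside.
- probe: Round hand probe, 0.12 to 0.25 kg. Origin on its axis at the collar's underside (resting on the holder's top), +z along the axis away from the nose (up in the holder). Collar 36 mm dia., z 0..5 mm; above it a black grip 24 mm dia., z 5..60; below a steel barrel 20 mm dia., z -40..0; then the round-ended spring nose, 9 mm dia., tip at z -54 when not pressed.
- probe_nose (a joint): How far the probe's spring nose is pushed in (m): 0 = fully out, 0.010 = bottomed. It takes about 2 N to start, 4.5 N at half travel (0.005), 7 N at full travel.
- probe_tip (a point): The round end of the nose, moving with the nose; same axes as the probe.
- wrench: Bystander: open-ended steel wrench 200 mm long lying on the table.
- oil_can: Bystander: grey can, 60 mm in diameter, 130 mm high.
- flange_ring: Bystander: loose steel ring lying flat, 90 mm outside, 60 mm inside diameter, 16 mm high.
Not all that is in view belongs to the job. Leave any yellow look-alike of the probe alone. Several things look just like the holder: the one meant starts farthest to the robot's right.

How it is judged:
By the outcome, as a careful person would: the job done as asked, in the order asked, and still so for the second after the job is handed in, while the arm keeps its last pose, push and grip.
It also fails if it takes over 54 s, if anything falls off the work surface, if the arm or the gripper's body presses on something with over 40 N, if the wrist force passes 120 N, or if a joint passes its speed limit or range.

## Working session

There is one attempt and no reset: what is moved stays moved. The work goes in short steps, Python scripts to look and compute and a tool call to move; the robot and the scene stay as the last step left them, time stands still between calls to the robot, and variables do not carry over. Pictures are saved under pics/ and viewed, at most 10 in all, crops included, and the job is handed in when it is done.

Besides the shell and the picture viewer there is one more tool, called as a command line: name --argument value ..., lists and objects as JSON in quotes. jog_arm: Moves the arm, as the interface text tells. Shift numbers are shares of 50 cm and turn numbers shares of 1.5 rad, none past 1 either way. Its arguments: {"type":"object","properties":{"motion":{"type":"string"}},"required":["motion"]}

```bash
mkdir -p pics; cat > h.py <<'E'
import numpy as np, cv2
from plant import *
from scipy.spatial.transform import Rotation as R
def cloud(f):
    z=f["range_z"];K=f["intrinsics"];v,u=np.mgrid[0:400,0:640]
    p=np.stack([(u-K[0,2])/K[0,0]*z,-(v-K[1,2])/K[1,1]*z,-z],-1)
    T=f["world_from_camera"];w=p@T[:3,:3].T+T[:3,3];w[z==0]=np.nan
    return w
E
python3 - <<'E'
from h import *
print(state())
ims={}
for c in("scene","top"):
    f=grab_frame(c);np.savez("f_"+c,**f);cv2.imwrite(f"pics/{c}0.png",f["color"][...,::-1])
    print(c,f["intrinsics"].tolist(),f["world_from_camera"].round(3).tolist())
    for t in("stand","leg_hinge","leg_knob","disc","disc_mark","holder","probe","probe_tip","wrench","oil_can","flange_ring"):
        print(t,[(round(d["p"],2),np.round(d["at"],3).tolist()) for d in place_of(c,t)])
print(state()["time"])
E
```

```text
{'time': 0.0, 'joint_pos': array([-1.35399585e+00,  5.34159791e-02,  1.61432303e+00, -2.37176176e-05,
        1.47598917e+00, -1.19018452e-01]), 'joint_vel': array([ 0.00070363, -0.00022272, -0.00168304,  0.00029556,  0.0004274 ,
        0.0005841 ]), 'joint_efforts': array([ 2.13524768e-04, -3.93682516e+01, -3.70176458e+01,  5.15123781e-05,
        7.19954580e-03,  1.02921396e-05]), 'tool_pos': array([ 0.20580997, -0.58947045,  0.23000903]), 'tool_rot': array([-1.06591120e-03,  9.85935543e-01,  1.67122606e-01, -6.39735118e-05]), 'contact_force': array([-0.86521214, -1.37341788, -0.81930335]), 'ft_torque': array([ 0.02800365, -0.0165072 , -0.0151963 ]), 'grasp_force': 0.0, 'gripper_width': 1.0062144802229347}
scene [[467.8182825477049, 0.0, 318.1831376247247], [0.0, 467.8182825477049, 187.08487301532162], [0.0, 0.0, 1.0]] [[0.8, -0.511, 0.314, 0.948], [0.599, 0.688, -0.408, -0.505], [-0.008, 0.515, 0.857, 1.231], [0.0, 0.0, 0.0, 1.0]]
stand [(0.82, [0.539, 0.049, 0.001])]
leg_hinge [(0.8, [0.572, -0.039, 0.032])]
leg_knob [(0.7, [0.466, -0.053, 0.098]), (0.3, [0.55, 0.116, 0.091])]
d
[... 420 characters left out ...]
84974163971], [0.0, 376.6721703800655, 200.02785377788635], [0.0, 0.0, 1.0]] [[0.011, 0.992, -0.122, 0.414], [-1.0, 0.011, 0.005, 0.035], [0.006, 0.122, 0.993, 0.982], [0.0, 0.0, 0.0, 1.0]]
stand [(0.71, [0.542, 0.048, -0.0])]
leg_hinge [(0.95, [0.573, -0.041, 0.035])]
leg_knob [(0.69, [0.471, -0.056, 0.094])]
disc [(0.85, [0.538, 0.082, 0.085])]
disc_mark [(0.6, [0.546, 0.113, 0.088])]
holder [(0.75, [0.485, 0.465, -0.002]), (0.66, [0.493, 0.317, 0.001])]
probe [(0.8, [0.383, 0.343, 0.05]), (0.49, [0.495, 0.318, 0.074])]
probe_tip []
wrench [(0.84, [0.615, -0.359, -0.001]), (0.59, [0.399, -0.367, 0.004])]
oil_can [(0.71, [0.4, -0.368, 0.004])]
flange_ring [(0.85, [0.672, 0.277, 0.002])]
1.2
```

```bash
ls . pics
```

```text
.:
f_scene.npz
f_top.npz
h.py
pics

pics:
scene0.png
top0.png
```

View pics/scene0.png

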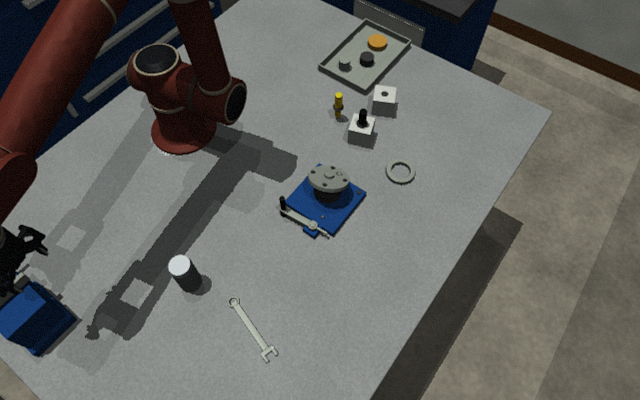

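View pics/top0.png

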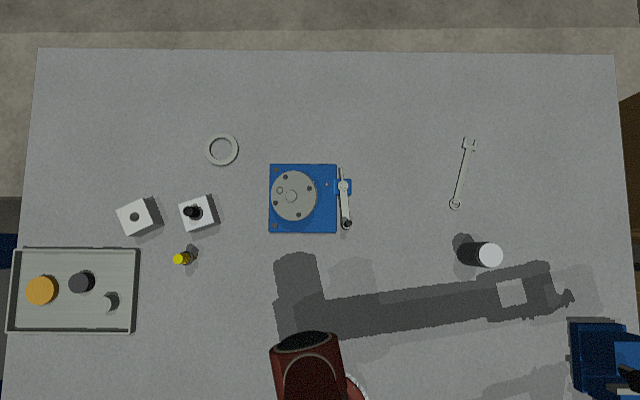

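```bash
python3 - <<'E'
from h import *
for c in("scene","top"):
    f=np.load(f"f_{c}.npz");w=cloud(f)
    hw=w[...,2]
    # disc plane RANSAC near (0.538,0.082)
    m=(np.hypot(w[...,0]-.538,w[...,1]-.08)<.06)&(hw>.055)&(hw<.14)
    P=w[m];rng=np.random.default_rng(0);best=0
    for _ in range(500):
        a,b,d=P[rng.choice(len(P),3,0)];n=np.cross(b-a,d-a);l=np.linalg.norm(n)
        if l<1e-5: continue
        n/=l;i=abs((P-a)@n)<.0025
        if i.sum()>best:best=i.sum();I=i
    Q=P[I];cc=Q.mean(0);n=np.linalg.svd(Q-cc)[2][2];n*=np.sign(n[2])
    print(c,len(P),best,"n",n.round(4),"tilt",np.degrees(np.arccos(n[2])),"dir",np.degrees(np.arctan2(n[1],n[0])),"c",cc.round(4),"minmax",Q.min(0).round(3),Q.max(0).round(3))
    # z on plane at mark
    x,y=.5465,.113;print("plane z at mark",cc[2]-(n[0]*(x-cc[0])+n[1]*(y-cc[1]))/n[2])
    # rest: probe & knob
    for nm,(x,y),r,zlo,zhi in(("probe",(.493,.318),.03,.115,.16),("collar",(.493,.318),.03,.0745,.085),("yellow",(.385,.341),.03,.0,.2),("knob",(.468,-.055),.02,.085,.11)):
        m=(np.hypot(w[...,0]-x,w[...,1]-y)<r)&(hw>zlo)&(hw<zhi)
        Q=w[m];print(nm,len(Q), Q.mean(0).round(4) if len(Q) else '',((Q.min(0)+Q.max(0))/2).round(4) if len(Q) else '',Q.max(0).round(3) if len(Q) else '')
E
```

```text
scene 1007 622 n [-0.1498  0.3973  0.9054] tilt 25.12380685843075 dir 110.6666435053425 c [0.5379 0.0772 0.0991] minmax [0.479 0.025 0.071] [0.596 0.135 0.125]
plane z at mark 0.08485246421774371
probe 60 [0.4955 0.3127 0.1271] [0.4948 0.3144 0.1248] [0.507 0.327 0.134]
collar 41 [0.5009 0.309  0.0775] [0.4993 0.3094 0.0797] [0.519 0.33  0.085]
yellow 234 [0.3893 0.3347 0.0614] [0.3836 0.3421 0.0594] [0.41  0.367 0.119]
knob 26 [ 0.473  -0.0539  0.093 ] [ 0.4723 -0.0532  0.0937] [ 0.48  -0.045  0.099]
top 1785 1470 n [-0.1411  0.3962  0.9073] tilt 24.867955161195024 dir 109.60413433867491 c [0.534  0.0821 0.0973] minmax [0.48  0.029 0.07 ] [0.591 0.137 0.123]
plane z at mark 0.08574315941165156
probe 102 [0.4895 0.3166 0.1285] [0.4904 0.318  0.1242] [0.502 0.329 0.133]
collar 56 [0.4874 0.3119 0.0767] [0.4904 0.3147 0.0797] [0.508 0.329 0.085]
yellow 296 [0.3828 0.3362 0.0686] [0.3846 0.3375 0.0576] [0.414 0.36  0.115]
knob 36 [ 0.4686 -0.0498  0.0925] [ 0.4693 -0.0496  0.0909] [ 0.476 -0.043  0.095]
```

The scene shows the stand at about (325,195), the probe in the right-hand holder at (362,122), the yellow look-alike at (338,102), and the leg folded with its knob at (283,203). In the top view, the disc is at (294,195) with the mark near (280,190), and the knob is at (347,224). Next I'll refine the mark and the disc's yaw.

```bash
python3 - <<'E'
from h import *
a=np.load("f_top.npz")["color"][160:240,260:360,::-1];b=np.load("f_scene.npz")["color"][150:230,270:370,::-1]
im=np.vstack([cv2.resize(x,(600,300),interpolation=cv2.INTER_CUBIC) if 0 else cv2.resize(x[:50] if i==0 else x[5:55],(600,300),interpolation=cv2.INTER_CUBIC) for i,x in enumerate((a,b))])
cv2.imwrite("pics/crop.png",im)
E
```

```text
(no output)
```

View pics/crop.png

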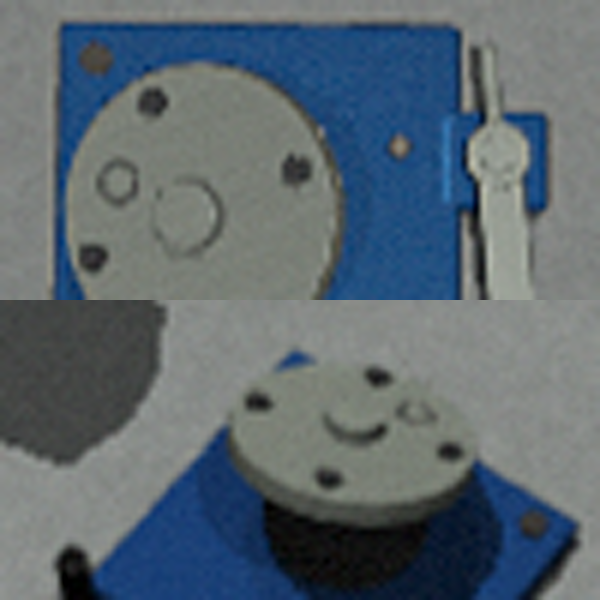

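The crop shows the ring mark at top pixel (279.3,190) and scene pixel (338.7,173), between the +x and +y bolts. Next I'll fit the disc pose to both views.

```bash
python3 - <<'E'
from h import *
from scipy.optimize import least_squares
F={c:np.load(f"f_{c}.npz") for c in("scene","top")}
def proj(c,p):
    f=F[c];q=(np.asarray(p)-f["world_from_camera"][:3,3])@f["world_from_camera"][:3,:3];K=f["intrinsics"]
    return np.array([K[0,2]+K[0,0]*q[0]/-q[2],K[1,2]+K[1,1]*q[1]/q[2]])
X,Y,XM,YM,M=(48,0,18),(0,48,18),(-48,0,18),(0,-48,18),(24,27,14)
def px(c,x,y):
    o=(260,160) if c=="top" else (270,155); y=y if c=="top" else y-300
    return np.array([(x+.5)/6-.5+o[0],(y+.5)/6-.5+o[1]])
obs=[("top",X,(152,102)),("top",YM,(297,169)),("top",Y,(92,257)),("top",M,(118,182)),
 ("scene",X,(450,452)),("scene",Y,(379,377)),("scene",XM,(258,402)),("scene",YM,(329,478)),("scene",M,(415,411))]
def frame(p):
    az,yaw=p[3:5]
    Rz=R.from_rotvec(np.radians(25)*np.array([-np.sin(az),np.cos(az),0]))
    return Rz*R.from_euler("z",yaw)
def res(p,cams=("scene","top")):
    r=[(proj(c,p[:3]+frame(p).apply(np.array(m)/1e3))-px(c,*uv)) for c,m,uv in obs if c in cams]
    return np.concatenate(r+[[(p[3]-np.radians(110))/.05]])
for cams in(("scene","top"),("scene",),("top",)):
    for y0 in (0.,):
        s=least_squares(res,[.537,.081,.085,np.radians(110),y0],args=(cams,))
        p=s.x;fr=frame(p);print(cams,s.cost,p[:3].round(4),np.degrees(p[3:]).round(1),"mark",(p[:3]+fr.apply(np.array(M)/1e3)).round(4),"n",fr.apply([0,0,1]).round(4))
print(res(least_squares(res,[.537,.081,.085,1.92,0]).x).round(1))
from plant import state
s=state();r=R.from_quat(np.roll(s["tool_rot"],-1));print(r.as_matrix().round(3))
E
```

```text
('scene', 'top') 0.6734975888724744 [0.536  0.0779 0.08  ] [110.1  20.2] mark [0.548  0.1148 0.0813] n [-0.1454  0.3968  0.9063]
('scene',) 0.4641578149829984 [0.5364 0.0771 0.0813] [110.1  20. ] mark [0.5485 0.1138 0.0826] n [-0.1449  0.397   0.9063]
('top',) 0.10826198568322383 [0.5345 0.0774 0.0904] [110.1  20.3] mark [0.5465 0.1142 0.0916] n [-0.1449  0.397   0.9063]
[ 0.  -0.1 -0.3  0.2  0.1 -0.   0.5  0.1  0.3 -0.5 -0.1 -0.2  0.1 -0.1
  0.1 -0.1 -0.1  0.7  0. ]
[[ 0.944  0.33   0.   ]
 [ 0.33  -0.944 -0.   ]
 [-0.     0.    -1.   ]]
```

```bash
cat >> h.py <<'E'
def cur():
    s=state();return s["tool_pos"],R.from_quat(np.roll(s["tool_rot"],-1))
def down(a):
    a=np.radians(a);y=np.array([np.cos(a),np.sin(a),0]);z=np.array([0,0,-1.]);return R.from_matrix(np.stack([np.cross(y,z),y,z],1))
def rows(targets,base=None):
    p0,r0=base or cur()
    for p,r in targets:
        print(np.round(np.r_[r0.inv().apply(np.array(p)-p0)/.5,(r0.inv()*r).as_rotvec()/1.5],3).tolist())
E
python3 - <<'E'
from h import *
p0,r0=cur();T=np.array([.4727,-.0532,.17])
A=(T+[-.03,-.27,.06],down(-83));B=(T,down(-83))
rows([A]);rows([B,(T*[1,1,0]+[0,0,.052],down(-83))],A)
E
```

```text
[0.623, -0.348, 0.003, 0.0, -0.0, 0.142]
[0.125, -0.529, 0.12, 0.0, 0.0, 0.0]
[0.125, -0.529, 0.356, 0.0, 0.0, 0.0]
```

jog_arm --motion "30 0.623 -0.348 0 0 0 0.142; 30 0.623 -0.348 0 0 0 0.142; 30 0.623 -0.348 0 0 0 0.142; 30 0.623 -0.348 0 0 0 0.142; 30 0.623 -0.348 0 0 0 0.142"

```text
time: 1.82
tool_pos: [0.4144, -0.3547, 0.2316]
tool_rot: [0.0, 0.998, 0.061, 0.0]
contact_force: [1.1, -0.8, 0.4]
gripper_width: 0.303
grasp_force: 0.0
```

```bash
python3 - <<'E'
from h import *
p0,r0=cur();T=np.array([.4727,-.0532,.17]);print(p0,state()["gripper_width"])
rows([(T,down(-83)),(T*[1,1,0]+[0,0,.052],down(-83))])
E
```

```text
[ 0.41441251 -0.35471058  0.23161247] 0.3027283801306878
[0.189, -0.584, 0.123, 0.0, -0.0, 0.0]
[0.189, -0.585, 0.359, 0.0, -0.0, 0.0]
```

jog_arm --motion "30 0.189 -0.584 0.123 0 0 0; 30 0.189 -0.584 0.123 0 0 0; 30 0.189 -0.584 0.123 0 0 0; 30 0.189 -0.584 0.123 0 0 0; 30 0.189 -0.584 0.123 0 0 0"

```text
time: 2.45
tool_pos: [0.4714, -0.0535, 0.1699]
tool_rot: [0.0, 0.998, 0.061, 0.001]
contact_force: [0.8, 0.0, -0.8]
gripper_width: 0.297
grasp_force: 0.0
```

```bash
python3 - <<'E'
from h import *
p0,r0=cur();T=np.array([.4727,-.0532,.052]);print(p0,state()["time"])
rows([(T,down(-83))])
f=grab_frame("scene");w=cloud(f)
print([(d["p"],d["at"]) for d in place_of("scene","leg_knob")])
cv2.imwrite("pics/s1.png",cv2.resize(f["color"][100:300,180:420,::-1],None,fx=2.5,fy=2.5))
E
```

```text
[ 0.47143208 -0.05352015  0.16994881] 2.45
[0.002, -0.0, 0.236, 0.0, -0.001, 0.0]
[(0.83, [0.4654, -0.0501, 0.0958])]
```

View pics/s1.png

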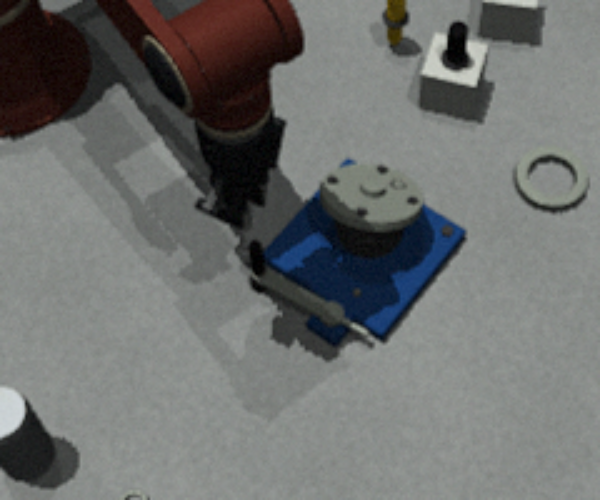

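The fingers sit above the knob at about (257,255) in the crop, with the disc clear. I'll descend wider open, then narrow around the knob.

jog_arm --motion "60 0 0 0 0 0 0; 60 0 0 0.118 0 0 0; 60 0 0 0.234 0 0 0; 60 0 0 0.234 0 0 0; 30 0 0 0.234 0 0 0"

```text
time: 3.18
tool_pos: [0.4728, -0.0568, 0.0552]
tool_rot: [0.001, 0.998, 0.06, 0.001]
contact_force: [0.2, 0.3, 0.1]
gripper_width: 0.4
grasp_force: 0.0
```

```bash
cat > leg.py <<'E'
from h import *
import sys
H=np.array([.572,-.041])
def P(a,z=.053):
    c=np.radians(a);return (np.r_[H+.1*np.array([np.cos(c),np.sin(c)]),z],down(a+90))
E
python3 - <<'E'
from leg import *
print(cur()[0],state()["contact_force"],state()["gripper_width"])
rows([P(a) for a in(193,201,209,217,225)])
rows([P(a) for a in(233,241,249,257,264)],P(225))
E
```

```text
[ 0.47278709 -0.05683034  0.0552124 ] [0.18131836 0.32835994 0.08716749] 0.3997466294629864
[0.002, 0.014, 0.004, 0.001, -0.002, -0.071]
[0.007, 0.041, 0.004, 0.001, -0.002, -0.164]
[0.015, 0.068, 0.005, 0.001, -0.002, -0.257]
[0.028, 0.093, 0.005, 0.001, -0.002, -0.35]
[0.043, 0.116, 0.005, 0.001, -0.002, -0.443]
[0.002, 0.028, 0.0, 0.0, 0.0, -0.093]
[0.008, 0.055, 0.0, 0.0, 0.0, -0.186]
[0.017, 0.081, 0.0, 0.0, 0.0, -0.279]
[0.03, 0.106, 0.0, 0.0, 0.0, -0.372]
[0.045, 0.126, 0.0, 0.0, 0.0, -0.454]
```

jog_arm --motion "30 0.002 0.014 0.004 0 0 -0.071; 30 0.007 0.041 0.004 0 0 -0.164; 30 0.015 0.068 0.005 0 0 -0.257; 30 0.028 0.093 0.005 0 0 -0.35; 30 0.043 0.116 0.005 0 0 -0.443"

```text
time: 3.8
tool_pos: [0.5024, -0.112, 0.0546]
tool_rot: [0.002, 0.923, 0.385, 0.002]
contact_force: [-0.0, 1.6, 0.8]
gripper_width: 0.298
grasp_force: 0.5
```

```bash
python3 - <<'E'
from leg import *
p,r=cur();d=p[:2]-H;print(p,np.degrees(np.arctan2(d[1],d[0]))%360,np.linalg.norm(d),state()["contact_force"],state()["gripper_width"])
rows([P(a) for a in(233,241,249,257,263)])
f=grab_frame("top");print([(d["p"],d["at"]) for d in place_of("top","leg_knob")])
E
```

```text
[ 0.5024494  -0.11200074  0.05456541] 225.59112968798198 0.09939009631190178 [-0.02684916  1.56555374  0.76727817] 0.297931233244658
[0.001, 0.026, 0.003, 0.004, -0.002, -0.089]
[0.006, 0.053, 0.003, 0.004, -0.001, -0.182]
[0.016, 0.079, 0.004, 0.004, -0.001, -0.276]
[0.029, 0.104, 0.004, 0.004, -0.001, -0.369]
[0.04, 0.121, 0.004, 0.004, -0.001, -0.438]
[]
```

Contact has started and the knob is being dragged.

jog_arm --motion "30 0.001 0.026 0.003 0 0 -0.089; 30 0.006 0.053 0.003 0 0 -0.182; 30 0.016 0.079 0.004 0 0 -0.276; 30 0.029 0.104 0.004 0 0 -0.369; 30 0.04 0.121 0.004 0 0 -0.438"

```text
time: 4.53
tool_pos: [0.5571, -0.139, 0.0507]
tool_rot: [-0.0, 0.75, 0.661, -0.0]
contact_force: [-4.3, 2.4, 2.7]
gripper_width: 0.302
grasp_force: 2.2
```

```bash
python3 - <<'E'
from leg import *
p,r=cur();d=p[:2]-H;print(p,np.degrees(np.arctan2(d[1],d[0]))%360,np.linalg.norm(d),state()["contact_force"],state()["gripper_width"])
rows([P(a) for a in(266,268,270,272,273)])
E
```

```text
[ 0.55706976 -0.13895622  0.05074849] 261.333818584346 0.09908750098661782 [-4.25554521  2.38238037  2.69131931] 0.3021822616187359
[-0.002, 0.016, -0.005, -0.0, -0.0, -0.037]
[-0.001, 0.023, -0.005, -0.0, -0.0, -0.061]
[-0.0, 0.03, -0.005, -0.0, -0.0, -0.084]
[0.001, 0.037, -0.005, -0.0, -0.0, -0.107]
[0.001, 0.04, -0.005, -0.0, -0.0, -0.119]
```

jog_arm --motion "30 -0.001 0.01 -0.005 0 0 -0.03; 30 0 0.018 -0.005 0 0 -0.05; 30 0 0.026 -0.005 0 0 -0.075; 30 0 0.032 -0.005 0 0 -0.095; 30 0 0.036 -0.005 0 0 -0.1"

```text
time: 5.15
tool_pos: [0.575, -0.1412, 0.0511]
tool_rot: [0.0, 0.699, 0.715, 0.0]
contact_force: [0.2, -0.4, -0.3]
gripper_width: 0.299
grasp_force: 0.0
```

```bash
python3 - <<'E'
from leg import *
p,r=cur();d=p[:2]-H;print(p,np.degrees(np.arctan2(d[1],d[0]))%360,np.linalg.norm(d),state()["contact_force"],state()["gripper_width"])
f=grab_frame("scene");print([(d["p"],d["at"]) for d in place_of("scene","leg_knob")],[(d["p"],d["at"]) for d in place_of("scene","leg_hinge")])
E
```

```text
[ 0.57497583 -0.14117676  0.05114334] 271.7015139250853 0.10022095154963066 [ 0.18165732 -0.36184794 -0.25952689] 0.2986298687996833
[(0.73, [0.5662, -0.1438, 0.0975])] [(0.58, [0.5744, -0.0435, 0.0304])]
```

The force dropped to zero, so the leg has snapped home. I'll retreat upward and verify.

jog_arm --motion "45 0 -0.008 0 0 0 0; 45 0 -0.008 0 0 0 0; 45 0 -0.008 -0.12 0 0 0; 45 0 -0.008 -0.24 0 0 0; 60 0 -0.008 -0.36 0 0 0"

```text
time: 5.92
tool_pos: [0.5701, -0.1411, 0.2326]
tool_rot: [-0.0, 0.699, 0.715, 0.0]
contact_force: [0.1, 0.2, 0.3]
gripper_width: 0.595
grasp_force: 0.0
```

```bash
python3 - <<'E'
from h import *
p,r=cur();print(p,state()["time"],state()["joint_pos"].round(2))
T=np.array([.493,.317,.22])
rows([([.40,.08,.26],down(0)),(T,down(0))])
E
```

```text
[ 0.57013699 -0.14112286  0.23263627] 5.925 [-0.37 -0.04  1.7   0.    1.48 -0.39]
[0.45, -0.33, -0.055, -0.0, -0.0, 0.016]
[0.92, -0.133, 0.025, -0.0, -0.0, 0.016]
```

jog_arm --motion "80 0.92 -0.133 0 0 0 0.016; 100 0.92 -0.133 0 0 0 0.016; 100 0.92 -0.133 0 0 0 0.016; 100 0.92 -0.133 0 0 0 0.016; 100 0.92 -0.133 0 0 0 0.016"

```text
time: 6.55
tool_pos: [0.5179, 0.1687, 0.2311]
tool_rot: [0.0, 0.707, 0.707, 0.0]
contact_force: [0.7, -0.6, -0.1]
gripper_width: 1.001
grasp_force: 0.0
```

```bash
python3 - <<'E'
from h import *
T=np.array([.493,.317,.21]);print(cur()[0])
rows([(T,down(0))])
f=grab_frame("top")
for t in("leg_knob","leg_hinge"): print([(d["p"],d["at"]) for d in place_of("top",t)])
cv2.imwrite("pics/t2.png",cv2.resize(f["color"][130:290,150:400,::-1],None,fx=3,fy=3))
E
```

```text
[0.51788649 0.16873264 0.23114627]
[0.296, -0.05, 0.042, 0.001, -0.0, -0.001]
[(0.95, [0.5671, -0.1474, 0.0942])]
[(0.8, [0.5695, -0.0409, 0.0366])]
```

View pics/t2.png

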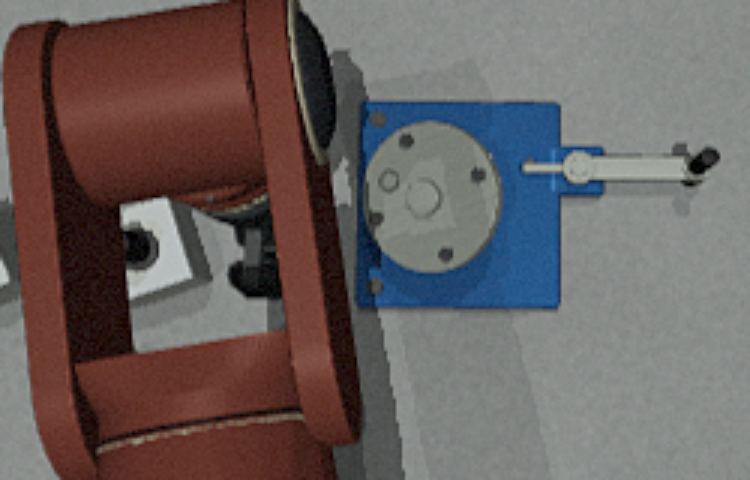

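The leg points straight out along the stand's -y, from its hinge at crop (578,167) to its knob at (695,170), so it is seated. Now the probe.

jog_arm --motion "100 0.296 -0.05 0.03 0 0 0; 100 0.296 -0.05 0.03 0 0 0; 100 0.296 -0.05 0.03 0 0 0; 100 0.296 -0.05 0.03 0 0 0; 100 0.296 -0.05 0.03 0 0 0"

```text
time: 7.32
tool_pos: [0.4943, 0.3134, 0.2159]
tool_rot: [0.0, 0.708, 0.706, -0.0]
contact_force: [0.1, 0.3, 0.0]
gripper_width: 1.001
grasp_force: 0.0
```

```bash
python3 - <<'E'
from h import *
print(cur()[0],state()["joint_pos"].round(2))
rows([([.493,.317,.085],down(0))])
f=grab_frame("scene")
for t in("probe","holder"): print([(d["p"],d["at"]) for d in place_of("scene",t)])
cv2.imwrite("pics/s3.png",cv2.resize(f["color"][50:210,270:450,::-1],None,fx=3,fy=3))
E
```

```text
[0.49427351 0.31344873 0.21590675] [ 0.44 -0.03  1.72 -0.    1.45  0.44]
[0.007, -0.003, 0.262, 0.0, 0.0, -0.001]
[(0.66, [0.3873, 0.3442, 0.0558]), (0.51, [0.4923, 0.3166, 0.0722])]
[(0.82, [0.4923, 0.3191, -0.0004]), (0.65, [0.4803, 0.4674, 0.0023]), (0.5, [0.6123, -0.3661, 0.0025]), (0.44, [0.5347, 0.0788, 0.0821])]
```

View pics/s3.png

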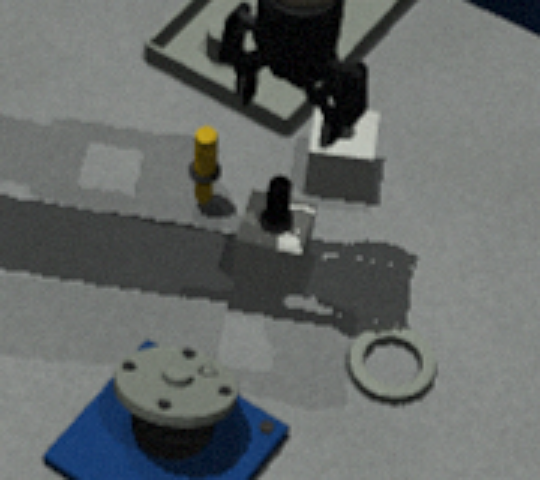

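The open fingers hang above the black probe at crop (278,200), with the yellow one at (205,165) clear. Descending.

jog_arm --motion "100 0.007 -0.003 0.1 0 0 0; 100 0.007 -0.003 0.18 0 0 0; 100 0.007 -0.003 0.24 0 0 0; 100 0.007 -0.003 0.262 0 0 0; 100 0.007 -0.003 0.262 0 0 0"

```text
time: 8.1
tool_pos: [0.4923, 0.3179, 0.0848]
tool_rot: [-0.0, 0.708, 0.707, -0.0]
contact_force: [0.0, 0.8, 0.2]
gripper_width: 0.997
grasp_force: 0.0
```

```bash
python3 - <<'E'
from h import *
print(cur()[0],state()["contact_force"]);rows([([.493,.317,.085],down(0))])
E
```

```text
[0.49226014 0.31790364 0.08484272] [0.0162323  0.842058   0.17109823]
[-0.002, 0.001, -0.0, -0.0, 0.0, -0.001]
```

jog_arm --motion "50 0 0 0 0 0 0; 30 0 0 0 0 0 0; 22 0 0 0 0 0 0; 10 0 0 0 0 0 0; 0 0 0 0 0 0 0"

```text
time: 8.72
tool_pos: [0.4925, 0.3187, 0.0858]
tool_rot: [0.0, 0.707, 0.707, 0.0]
contact_force: [-2.4, 0.0, 5.7]
gripper_width: 0.261
grasp_force: 58.7
```

```bash
python3 - <<'E'
from h import *
print(state())
E
```

```text
{'time': 8.725, 'joint_pos': array([4.47482026e-01, 9.51236814e-02, 1.82229093e+00, 1.26394347e-04,
       1.22325704e+00, 4.47860242e-01]), 'joint_vel': array([-0.00102922,  0.00150444, -0.00119538,  0.00140156, -0.00034938,
        0.00054072]), 'joint_efforts': array([-3.33440211e-01, -3.51405609e+01, -3.17848384e+01, -7.77679472e-02,
       -3.79471639e-01, -2.78685773e-03]), 'tool_pos': array([0.49246124, 0.31869891, 0.08576929]), 'tool_rot': array([9.65121320e-05, 7.07255609e-01, 7.06957769e-01, 4.54178186e-04]), 'contact_force': array([-2.38187625e+00,  5.18546233e-03,  5.73915242e+00]), 'ft_torque': array([-0.02537211,  0.20302585, -0.00526651]), 'grasp_force': 58.65958571434021, 'gripper_width': 0.261321412043592}
```

jog_arm --motion "0 0 0 -0.04 0 0 0; 0 0 0 -0.12 0 0 0; 0 0 0 -0.2 0 0 0; 0 0 0 -0.28 0 0 0; 0 0 0 -0.3 0 0 0"

```text
time: 9.35
tool_pos: [0.4934, 0.319, 0.239]
tool_rot: [0.001, 0.707, 0.707, 0.003]
contact_force: [0.8, 0.2, -1.7]
gripper_width: 0.264
grasp_force: 60.1
```

```bash
python3 - <<'E'
from h import *
s=state();print(s["tool_pos"],s["contact_force"],s["gripper_width"],s["grasp_force"])
for c in("scene","top"):
    f=grab_frame(c)
    if c=="scene": cv2.imwrite("pics/s4.png",cv2.resize(f["color"][30:190,270:450,::-1],None,fx=3,fy=3))
    for t in("probe","probe_tip"): print(c,t,[(round(d["p"],2),np.round(d["at"],4)) for d in place_of(c,t)])
    w=cloud(f)
    m=(np.hypot(w[...,0]-s["tool_pos"][0],w[...,1]-s["tool_pos"][1])<.022)&(w[...,2]<s["tool_pos"][2]+.002)&(w[...,2]>.1)
    for z in np.arange(.14,.25,.01):
        q=w[m&(abs(w[...,2]-z)<.005)]
        if len(q):print(c,round(z,3),len(q),q.mean(0).round(4),np.ptp(q,axis=0).round(3))
n=np.array([-.145,.397,.9063]);n/=np.linalg.norm(n)
# minimal-rotation press orientation
r=R.align_vectors([n],[[0,0,1]])[0]*down(0)
print(r.as_matrix().round(3))
E
```

```text
[0.49337561 0.31903731 0.23904359] [ 0.78743691  0.23711531 -1.72931027] 0.2644222952167315 60.05995273590088
scene probe [(0.78, array([0.385 , 0.3405, 0.0562])), (0.61, array([0.4963, 0.3188, 0.2278]))]
scene probe_tip []
scene 0.18 4 [0.4978 0.3136 0.1764] [0.005 0.004 0.003]
scene 0.19 17 [0.4976 0.3101 0.1902] [0.017 0.013 0.009]
scene 0.2 14 [0.4993 0.3094 0.2005] [0.013 0.012 0.009]
scene 0.21 14 [0.5001 0.3098 0.2101] [0.014 0.015 0.008]
scene 0.22 8 [0.4976 0.3062 0.2224] [0.028 0.019 0.006]
scene 0.23 42 [0.4981 0.3073 0.2296] [0.035 0.024 0.008]
scene 0.24 10 [0.4986 0.3074 0.2381] [0.028 0.008 0.005]
top probe [(0.51, array([0.4942, 0.3185, 0.0014])), (0.48, array([0.3859, 0.3429, 0.0511])), (0.32, array([ 0.5696, -0.0388,  0.0347]))]
top probe_tip []
top 0.18 11 [0.4875 0.3109 0.1812] [0.017 0.006 0.006]
top 0.19 12 [0.4883 0.3099 0.1902] [0.015 0.007 0.009]
top 0.2 2 [0.4916 0.3083 0.1957] [0.002 0.    0.001]
top 0.22 61 [0.4891 0.3066 0.2231] [0.033 0.015 0.006]
top 0.23 23 [0.4901 0.307  0.2294] [0.021 0.011 0.009]
top 0.24 11 [0.4923 0.3084 0.2376] [0.033 0.007 0.005]
[[ 0.03   0.989  0.145]
 [ 0.917  0.03  -0.397]
 [-0.397  0.145 -0.906]]
```

View pics/s4.png

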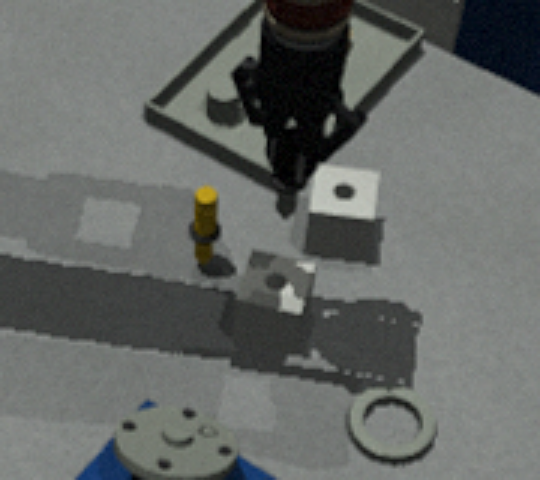

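The probe is out and held upright at crop (287,190), and the holder's hole is empty. Next I'll tilt and hover over the mark.

```bash
cat >> h.py <<'E'
n=np.array([-.145,.397,.9063]);n/=np.linalg.norm(n)
rp=R.align_vectors([n],[[0,0,1]])[0]*down(0)
MK=np.array([.547,.114,.085]);L=.0678
def hov(d,m=MK): return (m+n*(L+d),rp)
E
python3 - <<'E'
from h import *
print(cur()[0]);rows([hov(.05)])
E
```

```text
[0.49096464 0.31787931 0.23211433]
[-0.314, 0.078, 0.081, -0.103, -0.272, 0.0]
```

jog_arm --motion "0 -0.08 0.02 0.01 -0.02 -0.05 0; 0 -0.16 0.04 0.03 -0.05 -0.13 0; 0 -0.24 0.06 0.055 -0.08 -0.2 0; 0 -0.3 0.075 0.075 -0.103 -0.272 0; 0 -0.314 0.078 0.081 -0.103 -0.272 0"

```text
time: 10.28
tool_pos: [0.5291, 0.1609, 0.1906]
tool_rot: [0.195, 0.69, 0.691, -0.091]
contact_force: [-0.4, -0.1, -2.5]
gripper_width: 0.266
grasp_force: 60.0
```

```bash
python3 - <<'E'
from h import *
print(state()["contact_force"],cur()[0]);rows([hov(.015)])
E
```

```text
[-0.40516468 -0.14974264 -2.45848646] [0.5291017  0.16092772 0.19058994]
[-0.001, 0.002, 0.068, -0.001, -0.001, 0.001]
```

jog_arm --motion "0 0 0.001 0.02 0 0 0; 0 0 0.001 0.04 0 0 0; 0 0 0.001 0.068 0 0 0; 0 0 0.001 0.068 0 0 0; 0 0 0.001 0.068 0 0 0"

```text
time: 10.9
tool_pos: [0.5368, 0.148, 0.1638]
tool_rot: [0.197, 0.691, 0.69, -0.089]
contact_force: [0.6, -0.5, -3.1]
gripper_width: 0.26
grasp_force: 60.0
```

```bash
python3 - <<'E'
from h import *
print(state()["contact_force"],cur()[0],(cur()[0]-n*L).round(4));rows([hov(.015)])
ims=[]
for c in("scene","top"):
    f=grab_frame(c);np.savez("g_"+c,**f)
    q=(cur()[0]-n*L-f["world_from_camera"][:3,3])@f["world_from_camera"][:3,:3];K=f["intrinsics"]
    u,v=K[0,2]-K[0,0]*q[0]/q[2],K[1,2]+K[1,1]*q[1]/q[2];print(c,u,v)
    print([(round(d["p"],2),np.round(d["at"],4)) for t in("probe_tip","disc_mark","probe") for d in place_of(c,t)])
    U,V=int(u),int(v);ims.append(cv2.resize(f["color"][V-25:V+25,U-30:U+30,::-1],(600,500) if 0 else (400,333),interpolation=cv2.INTER_CUBIC));print(U-30,V-25)
cv2.imwrite("pics/h5.png",np.hstack(ims))
E
```

```text
[ 0.58940041 -0.48333317 -3.05849771] [0.53676654 0.14803305 0.16379822] [0.5466 0.1211 0.1024]
[0.001, -0.005, 0.007, 0.003, -0.001, -0.001]
scene 339.8583573156459 168.0645059969681
[(0.86, array([0.5448, 0.1143, 0.0887])), (0.79, array([0.5405, 0.1441, 0.1537])), (0.41, array([0.3862, 0.3448, 0.0562]))]
309 143
top 276.1464228828023 189.1819188230871
[(0.67, array([0.5477, 0.1113, 0.0848])), (0.8, array([0.5425, 0.1425, 0.1554]))]
246 164
```

View pics/h5.png

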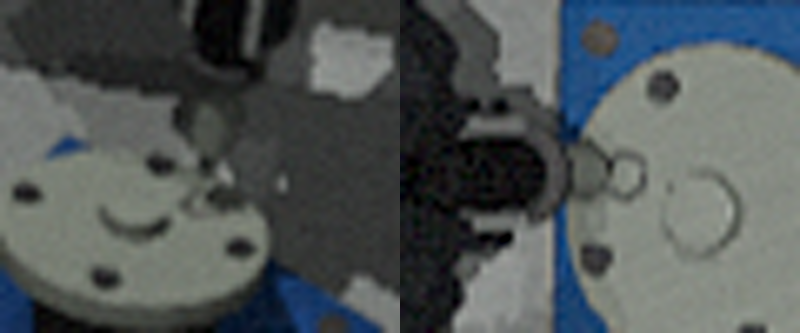

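The hover crop shows the barrel at left-panel (210,128) with the mark at about (203,197), and in the top panel the barrel at (590,170) with the mark at (625,175). I'll overlay the predicted geometry to check alignment.

```bash
python3 - <<'E'
from h import *
p,r=cur();ax=-r.as_matrix()[:,2];print("axis",ax.round(4));o=p-ax*.0138
ims=[]
t=np.linspace(0,2*np.pi,40);e1=np.cross(n,[1,0,0]);e1/=np.linalg.norm(e1);e2=np.cross(n,e1)
circ=lambda c,rad:[c+rad*(np.cos(a)*e1+np.sin(a)*e2) for a in t]
for c,(U,V) in(("scene",(315,145)),("top",(255,172))):
    f=np.load(f"g_{c}.npz");T=f["world_from_camera"];K=f["intrinsics"];S=10
    im=cv2.resize(f["color"][V:V+40,U:U+40,::-1],(400,400),interpolation=cv2.INTER_CUBIC)
    im=cv2.convertScaleAbs(im,alpha=1.6,beta=20);im2=im.copy()
    def pr(x):
        q=(x-T[:3,3])@T[:3,:3];return [int(((K[0,2]-K[0,0]*q[0]/q[2])-U+.5)*S),int(((K[1,2]+K[1,1]*q[1]/q[2])-V+.5)*S)]
    for cc,rad,col in((o+ax*.005,.018,(0,255,255)),(o,.018,(0,255,255)),(o-ax*.04,.01,(0,255,0)),(o-ax*.05,.0045,(255,255,0)),(MK,.008,(0,0,255))):
        cv2.polylines(im2,[np.array([pr(x) for x in circ(cc,rad)])],True,col,1)
    ims.append(np.hstack([im,im2]))
cv2.imwrite("pics/ov.png",cv2.resize(np.vstack(ims),(600,600)))
E
```

```text
axis [-0.1498  0.3951  0.9063]
```

View pics/ov.png

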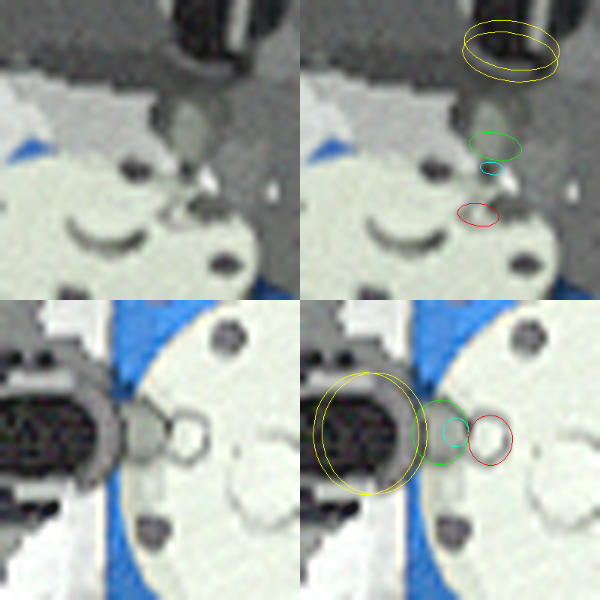

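The top overlay matches within about 1 mm, and the scene suggests a shift of about 2 mm toward +x/+y. I'll apply that and move nearer.

```bash
cat >> h.py <<'E'
M2=np.array([.5487,.1152,.0848])
def fn(k=6):
    a=[]
    for _ in range(k):
        s=state();a.append(np.r_[s["contact_force"]@n,(s["tool_pos"]-M2)@n-L,s["contact_force"],s["ft_torque"]]);grab_frame("top")
    return np.mean(a,0).round(4),np.std(a,0)[:2].round(4)
E
python3 - <<'E'
from h import *
print(fn());rows([hov(.007,M2)])
E
```

```text
(array([-2.1335,  0.0185,  0.1933, -0.4212, -2.1387,  0.3555,  0.1626,
       -0.0106]), array([3.727e-01, 1.000e-04]))
[0.003, -0.001, 0.023, 0.003, -0.001, -0.001]
```

jog_arm --motion "0 0.001 0 0.008 0.003 0 0; 0 0.003 -0.001 0.015 0.003 0 0; 0 0.003 -0.001 0.023 0.003 0 0; 0 0.003 -0.001 0.023 0.003 0 0; 0 0.003 -0.001 0.023 0.003 0 0"

```text
time: 12.22
tool_pos: [0.5379, 0.1448, 0.1526]
tool_rot: [0.196, 0.691, 0.69, -0.091]
contact_force: [-0.0, -0.0, -1.5]
gripper_width: 0.27
grasp_force: 60.0
```

```bash
python3 - <<'E'
from h import *
print(fn());rows([hov(.0,M2)])
E
```

```text
(array([-1.8909,  0.0071, -0.0592, -0.0628, -2.0684,  0.3334,  0.1226,
       -0.0038]), array([6.604e-01, 1.000e-04]))
[0.0, -0.0, 0.014, 0.0, -0.001, -0.001]
```

jog_arm --motion "0 0 0 0.002 0 0 0; 0 0 0 0.004 0 0 0; 0 0 0 0.006 0 0 0; 0 0 0 0.008 0 0 0; 0 0 0 0.008 0 0 0"

```text
time: 13.15
tool_pos: [0.5384, 0.1431, 0.1488]
tool_rot: [0.196, 0.691, 0.69, -0.091]
contact_force: [0.5, -0.2, -0.5]
gripper_width: 0.268
grasp_force: 60.0
```

```bash
python3 -c "
from h import *
print(fn(5))"
```

```text
(array([-1.4678,  0.0029, -0.0288,  0.1194, -1.6765,  0.3773,  0.093 ,
       -0.0051]), array([4.254e-01, 1.000e-04]))
```

jog_arm --motion "0 0 0 0.001 0 0 0; 0 0 0 0.002 0 0 0; 0 0 0 0.003 0 0 0; 0 0 0 0.004 0 0 0; 0 0 0 0.004 0 0 0"

```text
time: 14.02
tool_pos: [0.5388, 0.1425, 0.1473]
tool_rot: [0.196, 0.691, 0.69, -0.09]
contact_force: [-0.3, 0.4, -1.2]
gripper_width: 0.264
grasp_force: 60.0
```

```bash
python3 -c "
from h import *
print(fn(5))"
```

```text
(array([-0.5664,  0.0011, -0.5514,  0.6887, -1.0149,  0.3379,  0.2299,
       -0.0439]), array([0.6427, 0.    ]))
```

jog_arm --motion "0 0 0 0.001 0 0 0; 0 0 0 0.002 0 0 0; 0 0 0 0.002 0 0 0; 0 0 0 0.002 0 0 0; 0 0 0 0.002 0 0 0"

```text
time: 14.9
tool_pos: [0.539, 0.1421, 0.1463]
tool_rot: [0.196, 0.691, 0.69, -0.09]
contact_force: [-1.0, 0.9, -0.2]
gripper_width: 0.264
grasp_force: 60.1
```

```bash
python3 -c "
from h import *
print(fn(8))"
```

```text
(array([ 0.4101, -0.    , -0.6541,  0.9621, -0.0736,  0.3541,  0.2569,
       -0.0572]), array([0.2532, 0.    ]))
```

jog_arm --motion "0 0 0 0.001 0 0 0; 0 0 0 0.002 0 0 0; 0 0 0 0.003 0 0 0; 0 0 0 0.003 0 0 0; 0 0 0 0.003 0 0 0"

```text
time: 15.92
tool_pos: [0.5392, 0.1415, 0.145]
tool_rot: [0.196, 0.691, 0.69, -0.09]
contact_force: [-1.8, 0.8, 0.3]
gripper_width: 0.269
grasp_force: 60.2
```

```bash
python3 -c "
from h import *
print(fn(12),state()['time'])"
```

```text
(array([ 1.3138, -0.0015, -1.1934,  1.2572,  0.708 ,  0.3441,  0.2413,
       -0.055 ]), array([0.5558, 0.    ])) 16.525
```

jog_arm --motion "0 0 0 0.001 0 0 0; 0 0 0 0.002 0 0 0; 0 0 0 0.004 0 0 0; 0 0 0 0.005 0 0 0; 0 0 0 0.005 0 0 0"

```text
time: 17.15
tool_pos: [0.5395, 0.1405, 0.1427]
tool_rot: [0.196, 0.691, 0.69, -0.09]
contact_force: [-1.4, 1.8, 2.2]
gripper_width: 0.268
grasp_force: 60.3
```

```bash
python3 - <<'E'
from h import *
print(fn(14),state()['time'])
p,r=cur();ax=-r.as_matrix()[:,2];print("axis",ax.round(4),np.degrees(np.arccos(ax@n)))
ims=[]
for c,(U,V) in(("scene",(315,145)),("top",(255,172))):
    f=grab_frame(c)
    im=cv2.resize(f["color"][V:V+40,U:U+40,::-1],(400,400),interpolation=cv2.INTER_CUBIC)
    ims.append(cv2.convertScaleAbs(im,alpha=1.6,beta=20))
cv2.imwrite("pics/end.png",np.hstack(ims))
E
```

```text
(array([ 2.7756, -0.004 , -1.5127,  1.9151,  1.9817,  0.3525,  0.2698,
       -0.0742]), array([0.6143, 0.    ])) 17.85
axis [-0.1451  0.3953  0.907 ] 0.10403057695960324
```

View pics/end.png

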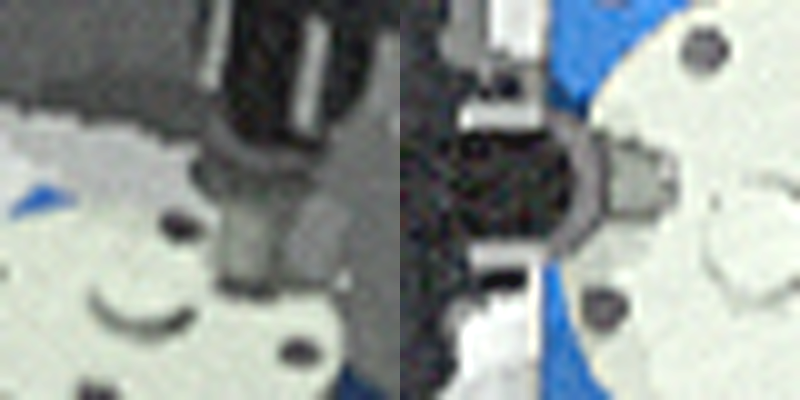

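The final picture shows the nose on the mark: scene (250,290), and in the top view the ring's right edge shows just past the barrel at (675,180). The force is about 4.8 N above baseline, so about half travel. Handing in.

```bash
python3 -c "
from plant import *
print(job_done())"
```

```text
the job is handed in; nothing more can be done
None
```

I handed the job in with the leg seated in its detent. The probe is still gripped and pressed square on the ring mark, nose in about half its travel (roughly 4.8 N), at about 18 s on the clock; no verdict was returned.

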